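Touch the wax with the depth gauge and lock it

TASK

Use the bench depth gauge to take the depth of the wax cake down in the steel cup: grip the black bar knob on top of the probe, lower the probe until its sprung foot bears lightly on the wax (about 5 N), and while holding it there turn the knob clockwise to its stop so that the slide locks at that height, then let go. Do not press hard on the wax (never above 14 N), and leave the jar and the bottles beside the gauge where they are; at the end the locked probe must stay down with its foot still bearing lightly on the wax.

Things in the scene. Friction and masses are not known exactly. Their poses are not given: they have to be found in the camera images.
- gauge: The depth gauge, fixed to the bench: grey base plate 130 x 190 x 12 mm, a steel column 34 x 30 mm on its +y end (centre at y = +95 mm), and at its top a bracket that reaches back over the cup to a round steel guide bushing, 42 mm wide, its top 130 mm above the bench. Nothing but the knob and the rod stands higher than 130 mm. Origin on the bench surface, under the probe's axis; z up. Black graduations on column and rod are decoration.
- cup: Steel cup, 64 mm wide and 63 mm high, open at the top, fixed on the gauge's base under the probe. Origin at the centre of its underside (12 mm above the bench), on the probe's axis; rim 75 mm above the bench. A hard flat cake of beeswax fills its lower part; its top is somewhere from 28 to 54 mm above the bench, unknown from case to case, lies deep in the cup where it can hardly be seen, and has to be felt.
- probe (a joint): Slide of the probe, in m: 0 with the probe at its top stop (start), growing downwards, at most 0.064. The probe is a vertical steel rod 16 mm thick through the bushing. Unlocked, a return spring lifts it: pushing it down takes about 2.0 N near the top and 3.0 N near the bottom, and if let go it rises to the top. With the knob locked the slide holds about 20 N, so once locked the force on the wax can no longer be trimmed.
- foot: Sprung steel foot (a short plunger) at the probe's lower end, a disc 20 mm across. Origin at the centre of its underside, 85 mm above the bench when joint probe is 0. It yields upwards into the rod against a spring of 3 N per mm, for 4 mm at most (12 N), beyond which it is solid. So 1 mm of further lowering after touching the wax adds 3 N.
- lock_knob (a joint): Turn of the lock knob against the probe, in rad: 0 to 0.2 at the start (free), growing clockwise seen from above, stop at 1.1. The brake begins to bite at about 0.3 and is locked from 0.9 on; it needs up to about 0.3 N m and stays where it is left.
- knob_grip (a point): Point on the probe's axis at which to grip the knob. The knob is a black upright bar 46 mm long (along this frame's x), 12 mm thick (along y: the fingers close along y) and 32 mm high, on a thin disc 28 mm wide and 4 mm thick. The point lies 10 mm below the bar's top and 26 mm above the disc's underside, 226 mm above the bench when joint probe is 0. It moves down with the probe and turns with the knob.
- honey_jar: Bystander: amber honey jar 80 mm wide, 125 mm high, to the -y side of the gauge. Origin at the centre of its underside. Leave it alone.
- dropper_bottle: Bystander: small amber bottle with a white cap, 38 mm wide, 85 mm high. Origin at the centre of its underside. Leave it alone.
- sample_vial: Bystander: small glass vial with a blue cap, 28 mm wide, 60 mm high, beyond the column. Origin at the centre of its underside. Leave it alone.
There are look-alikes about, which are no part of the job. What is shaped like the gauge but orange is not meant.

How it is judged:
By the outcome, as a careful person would: the job done as asked, in the order asked, and still so for the second after the job is handed in, with the robot touching nothing.
It also fails if it takes over 58 s, if anything falls off the work surface, if the arm or the gripper's body presses on something with over 40 N, if the wrist force passes 120 N, or if a joint passes its speed limit or range.

ROBOT

A 6-joint arm with a two-finger parallel gripper is mounted at the origin on the work surface. World frame = base frame: x ahead of the robot, y to its left, z up, the work surface at z = 0. Lengths are in mm, angles in rad, forces in N, time in s.
With the tool pointing down it reaches from about 400 to 825 mm from the base axis. Payload 7 kg.
Tool frame: the origin (TCP) lies midway between the tips of the shut fingers; the grasp point (between the pads) lies 19 mm behind it; z points along the fingers, y is the direction in which the jaws open and shut (so a half turn about z gives the same grasp; the last joint's range is limited). The gripper opens to 88 mm and grips with 3 to 60 N. Pads are 19 mm wide; open, the fingers measure 130 mm over their backs; the gripper's body (78 mm by 193 mm) begins 47 mm behind the grasp point.
Start: joints at [1.388, 0.359, 0.012, 0, -1.224, -0.288], TCP at [306.184, 601.537, 226.561] pointing down, gripper open.
Joint ranges: [-3.07, 3.07], [-1.43, 2.12], [-1.02, 1.25], [-3.03, 1.67], [-3.05, -0], [-3.03, 3.03]. Speed limits (rad/s): [2.39, 2.39, 3.01, 3.14, 3.14, 3.14].

INTERFACE

Orientations are given as a unit quaternion [x, y, z, w].
In Python, from rig import robot gives the robot as it stands. The module is installed in compiled form; this text tells all that it offers.
- The arm moves only by the tool servo_tool, never from a script. Its argument "moves" is a list of rows, each a list of 5 numbers: the shift along the tool's x, y, z normalised to -1 to 1, where 1 is 0.12 m, then the turn about the tool's z normalised to -1 to 1, where 1 is 30 degrees, then the closure, from 0 (fully open) to 1 (shut). In form: [[tx, ty, tz, yaw, hand], ...]. A call has 1 to 10 rows; each row is the pose to reach, as a shift and turn from the pose commanded when the call began, along the tool's axes at that moment; what a row does not reach only later rows make up. A row lasts 1/12 s, in which the tool goes at most 41.7 mm and 7.16 degrees, less where a joint would pass 70% of its speed; a pose out of reach is approached as far as the arm can. A call with a number of a shift or a turn outside -1 to 1 is refused whole. A call with a gripper value outside its range is refused whole. The fingers move at their own pace and stop on an object; "squeeze" is the grip in N (left out, the last holds). Time passes only in rows, so rows that repeat a pose let the fingers close. It gives the time, the measured TCP pose, the force and the opening at its end, in the units of the state.
- robot.state(): the state, without advancing time (a new reading comes with each control period).
- robot.get_image(name): name is "scene" or "top" or "wrist"; returns a dict with "color" (420x560x3 uint8, blue, green, red), "fx", "fy", "cx", "cy" (pixels), "R" (3x3) and "t" (3): a world point X has camera coordinates R X + t. Camera axes: x right, y down, z forward; pixel columns grow to the right and rows downward; lengths in mm; the calibration is good to about 2 mm. A picture is of the moment at which its call begins. There is no depth.
- robot.finish_job(): hands the job in, once; it reports no verdict.
The state is a dict: "t": time; "q": joint angles; "qd": joint speeds; "effort": joint torques, N m; "tcp_pos": TCP position; "eef_rot": TCP orientation; "wrist_force": force on the tool from outside, world axes, zero at the start; "wrist_torque": the same for the moment, N m; "opening": finger opening in mm.
Only numpy, scipy, OpenCV 4.12 (cv2) and the standard library are available. Lean on these libraries where they do the work, as an engineer would, in place of code of your own. Each camera call takes 0.05 s, during which the arm holds its last target. There are 200 camera calls.

## Working session

There is one attempt and no reset: what is moved stays moved. The work goes in short steps, Python scripts to look and compute and a tool call to move; the robot and the scene stay as the last step left them, time stands still between calls to the robot, and variables do not carry over. Pictures are saved under pics/ and viewed, about 8 in all and at most 12, crops included, and the job is handed in when it is done.

Besides the shell and the picture viewer there is one more tool, called after "Request:" as a command line: name --pt "numbers of a row" for each row, then --argument value for the rest. servo_tool: Moves the arm, as the interface text tells. Its arguments: {"type":"object","properties":{"moves":{"type":"array","items":{"type":"array","items":{"type":"number","minimum":-1,"maximum":1}}},"squeeze":{"type":"number"}},"required":["moves"]}

```bash
mkdir -p pics; cat > h.py <<'E'
import cv2, numpy as np
from rig import robot
def ray(im,u,v):
    R=np.array(im["R"]);t=np.array(im["t"])
    d=R.T@np.array([(u-im["cx"])/im["fx"],(v-im["cy"])/im["fy"],1.]);return -R.T@t,d
def onz(im,u,v,z):
    c,d=ray(im,u,v);return c+d*(z-c[2])/d[2]
def proj(im,X):
    p=np.array(im["R"])@np.array(X,float)+np.array(im["t"]);return [im["fx"]*p[0]/p[2]+im["cx"],im["fy"]*p[1]/p[2]+im["cy"]]
def both(ims):
    return cv2.resize(np.hstack(ims),(800,300))
E
python3 - <<'E'
from h import *
import pickle
d={n:robot.get_image(n) for n in("scene","top","wrist")}
pickle.dump(d,open("ims.pkl","wb"))
for n in("scene","top"): cv2.imwrite(f"pics/{n}0.png",d[n]["color"])
for n in d: print(n,d[n]["fx"],-np.array(d[n]["R"]).T@np.array(d[n]["t"]))
print(robot.state())
E
```

```text
scene 486.84276972737206 [1361.53760644  385.81040035  681.92219774]
top 476.81636720390117 [ 477.68951309   42.63858791 1342.77106336]
wrist 309.09305292006786 [374.11467234 567.18776077 385.10941028]
{'t': 0.15, 'q': array([ 1.38808067e+00,  3.59230416e-01,  1.12749683e-02, -2.38733608e-04,
       -1.22407939e+00, -2.88113570e-01]), 'qd': array([ 0.00259408, -0.00184248,  0.0017747 ,  0.00081714, -0.00192653,
        0.00158832]), 'effort': array([-9.82039819e-04, -5.83273423e+01,  2.93291938e+01,  7.00124323e+00,
        8.82096123e-03, -1.01548851e-04]), 'tcp_pos': array([306.05295072, 601.2263437 , 225.83801012]), 'eef_rot': array([ 9.72408047e-01, -2.33285648e-01, -7.94637674e-05,  6.24307004e-04]), 'wrist_force': array([-0.16678828, -0.29208228, -0.03193845]), 'wrist_torque': array([-0.01865949, -0.00595335,  0.00685015]), 'opening': 87.7619721158899}
```

View pics/scene0.png

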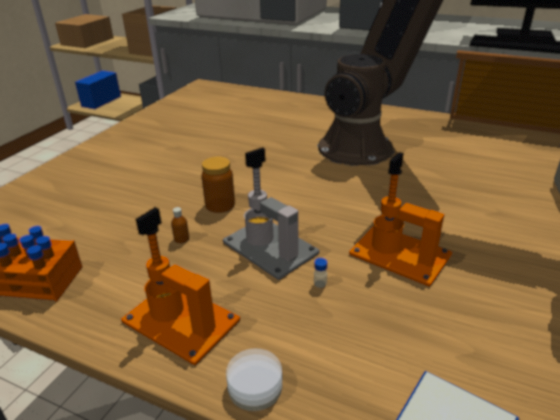

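View pics/top0.png

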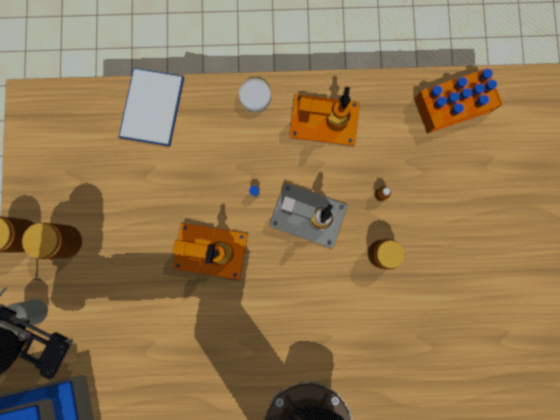

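Candidates for the knob, with scene pixels: the grey gauge's knob (256,157), the near orange one (149,222) and the right orange one (396,163). The grey one is meant; in the top view it is at about (326,212). Next I measure it and check it in a close crop.

```bash
python3 - <<'E'
from h import *
import pickle
from scipy.optimize import least_squares
d=pickle.load(open("ims.pkl","rb"))
def blob(im,x0,y0,x1,y1,thr=45):
    m=np.zeros(im["color"].shape[:2],np.uint8)
    m[y0:y1,x0:x1]=(im["color"][y0:y1,x0:x1].max(2)<thr)*255
    n,l,s,c=cv2.connectedComponentsWithStats(m);k=1+np.argmax(s[1:,4]);print(s[k],c[k]);return c[k],l==k
cs,_=blob(d["scene"],235,140,275,175)
ct,mt=blob(d["top"],312,200,340,224)
A=[];b=[]
for im,c in((d["scene"],cs),(d["top"],ct)):
    o,v=ray(im,*c);v/=np.linalg.norm(v);P=np.eye(3)-np.outer(v,v);A.append(P);b.append(P@o)
print("knob tri",np.linalg.lstsq(np.vstack(A),np.hstack(b),rcond=None)[0],"onz",onz(d["top"],*ct,225),onz(d["scene"],*cs,222))
# base plate
im=d["top"];hsv=cv2.cvtColor(im["color"],cv2.COLOR_BGR2HSV)
m=np.zeros(mt.shape,np.uint8);m[175:255,262:356]=(hsv[175:255,262:356,1]<60)*255
m=cv2.morphologyEx(m,cv2.MORPH_OPEN,np.ones((3,3)))
c=max(cv2.findContours(m,0,2)[0],key=cv2.contourArea);r=cv2.minAreaRect(c);
for p in cv2.boxPoints(r): print("corner",p,onz(im,*p,12))
a=cv2.resize(im["color"][170:260,255:375],(533,400),interpolation=cv2.INTER_CUBIC)
s=cv2.resize(d["scene"]["color"][130:280,200:340],(267*400//286,400),interpolation=cv2.INTER_CUBIC)
cv2.imwrite("pics/crop1.png",cv2.resize(np.hstack([a,s]),None,fx=.85,fy=.85))
E
```

```text
[246 149  19  20 268] [255.07835821 158.26865672]
[321 205  11  17 113] [325.72566372 212.94690265]
knob tri [563.24708775 -51.04163621 216.3505256 ] onz [561.85703083 -48.81066628 225.        ] [573.34904388 -47.3967848  222.        ]
corner [268.57196 226.08182] [546.12450405  94.50949527  12.        ]
corner [283.48212 182.59387] [667.24352815  49.26999122  12.        ]
corner [347.21844 204.44632] [ 599.88933103 -127.35727897   12.        ]
corner [332.3083  247.93427] [480.1644929  -80.57275546  12.        ]
```

View pics/crop1.png

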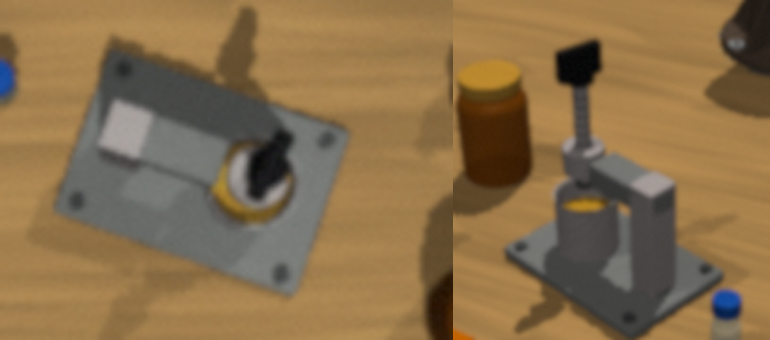

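The crop shows the grey gauge with its black bar knob (crop pixel (270,165)), about (563,-50) in the world at a height consistent with 226 mm. The bar points about -30°, and the tool's x is already at -27°. I'll lift and move over in steps.

Request:
servo_tool --pt "0.2 0.2 -0.65 0 0" --pt "0.5 0.45 -0.65 0 0" --pt "0.87 0.77 -0.65 0 0" --pt "0.87 0.77 -0.65 0 0"

```text
t: 0.48
tcp_pos: [355.4, 476.4, 304.3]
eef_rot: [0.973, -0.233, 0.0, -0.001]
wrist_force: [0.4, -0.2, -1.1]
opening: 87.4
```

Request:
servo_tool --pt "0.87 0.77 0 0 0" --pt "0.87 0.77 0 0 0" --pt "0.87 0.77 0 0 0" --pt "0.87 0.77 0 0 0"

```text
t: 0.82
tcp_pos: [406.9, 343.2, 303.9]
eef_rot: [0.972, -0.234, 0.0, -0.0]
wrist_force: [-0.2, 0.2, 0.5]
opening: 87.4
```

Request:
servo_tool --pt "0.87 0.77 0 0 0" --pt "0.87 0.77 0 0 0" --pt "0.87 0.77 0 0 0" --pt "0.87 0.77 0 0 0"

```text
t: 1.15
tcp_pos: [457.9, 214.0, 303.6]
eef_rot: [0.972, -0.234, 0.0, 0.0]
wrist_force: [-0.3, 0.3, 0.2]
opening: 87.2
```

Request:
servo_tool --pt "0.87 0.77 0 0 0" --pt "0.87 0.77 0 0 0" --pt "0.87 0.77 0 0 0" --pt "0.87 0.77 0 0 0"

```text
t: 1.48
tcp_pos: [509.2, 84.4, 303.3]
eef_rot: [0.972, -0.234, -0.0, 0.0]
wrist_force: [1.3, -0.1, 0.6]
opening: 87.7
```

Request:
servo_tool --pt "0.87 0.77 0 0 0" --pt "0.87 0.77 0 0 0" --pt "0.87 0.77 0 0 0" --pt "0.87 0.77 0 0 0" --pt "0.87 0.77 0 0 0" --pt "0.87 0.77 0 0 0"

```text
t: 1.98
tcp_pos: [559.6, -42.6, 302.7]
eef_rot: [0.972, -0.234, -0.001, 0.0]
wrist_force: [-0.4, 0.8, 0.6]
opening: 87.8
```

```bash
python3 - <<'E'
from h import *
import pickle
im=robot.get_image("wrist");pickle.dump(im,open("w1.pkl","wb"));cv2.imwrite("pics/w1.png",im["color"])
s=robot.state();print(s["t"],s["tcp_pos"],s["eef_rot"],s["wrist_force"]);print(proj(im,s["tcp_pos"]))
E
```

```text
2.0333 [559.46447962 -41.71826605 302.94896439] [ 9.72300257e-01 -2.33734988e-01 -4.03453850e-04  4.60788234e-05] [ 0.63267675  1.23643131 -0.55548787]
[np.float64(282.2428790981848), np.float64(263.04411180750344)]
```

View pics/w1.png

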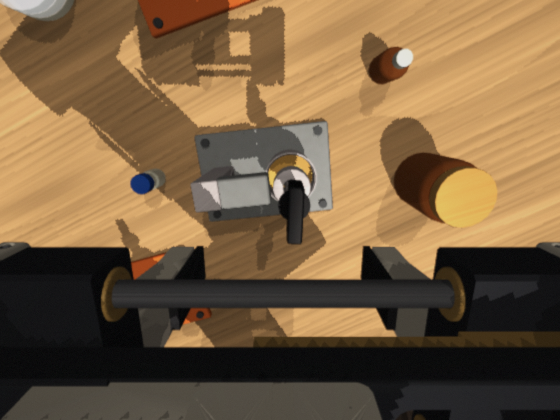

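The wrist view shows the knob bar from (297,183) to (295,243), nearly upright in the image, between the fingers but shifted. I measure its top face at z=236.

```bash
python3 - <<'E'
from h import *
import pickle
im=pickle.load(open("w1.pkl","rb"))
m=np.zeros((420,560),np.uint8);m[172:250,275:318]=(im["color"][172:250,275:318].max(2)<50)*255
n,l,s,c=cv2.connectedComponentsWithStats(m);k=1+np.argmax(s[1:,4]);print(s[k],c[k])
for v in range(174,250,5):
    u=np.where(l[v]==k)[0]
    if len(u): print(v,u.min(),u.max(),im["color"][v,u].max(1)[::4], onz(im,u.mean(),v,236)[:2].round(1))
cv2.imwrite("pics/w1c.png",cv2.convertScaleAbs(cv2.resize(im["color"][150:260,230:360],None,fx=5,fy=5,interpolation=cv2.INTER_CUBIC),alpha=2,beta=20))
E
```

```text
[ 278  180   31   64 1150] [293.0973913  208.00086957]
184 288 301 [32  6  5  6] [583.8 -64.3]
189 285 303 [48 18 29 32 13] [580.4 -62.6]
194 283 304 [46  9 28 35 40 26] [577.3 -60.3]
199 280 307 [29 11  8 31 38 46 39] [573.9 -58.5]
204 278 308 [44 11  9 25 36 44 36 49] [570.5 -56.5]
209 279 307 [34 10  9 30 39 48 30 47] [567.  -54.7]
214 281 304 [32  8 18 39 45 28] [563.8 -52.4]
219 286 302 [45 34 42 49] [559.8 -51.3]
224 287 302 [32 36 44] [556.2 -49.4]
229 287 301 [24 39 47] [552.9 -47.1]
234 287 301 [36 41 49] [549.  -45.5]
239 287 301 [34 41 43] [545.4 -43.4]
```

View pics/w1c.png

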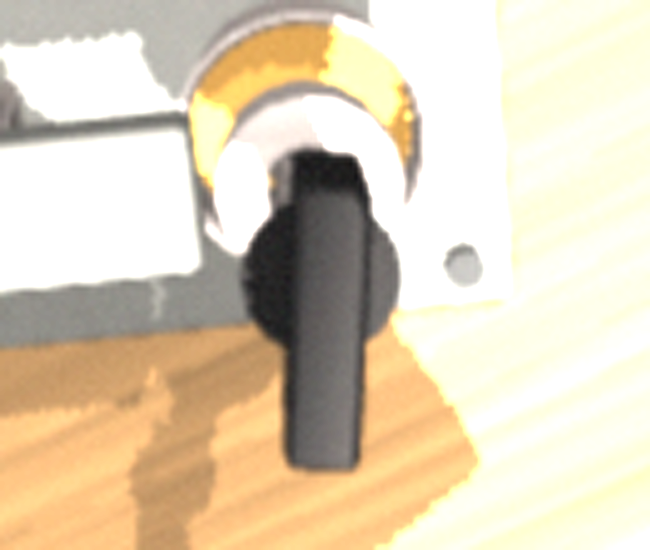

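The enlarged crop shows the bar's top face running from (331,190) to (323,468), that is image (296.2,188)–(294.6,243.6).

```bash
python3 - <<'E'
from h import *
import pickle
from scipy.spatial.transform import Rotation as Ro
im=pickle.load(open("w1.pkl","rb"))
a=onz(im,296.2,188,236);b=onz(im,294.6,243.6,236);c=(a+b)/2
print(a,b,c,np.linalg.norm(a-b),"bar deg",np.degrees(np.arctan2(*(a-b)[[1,0]])))
s=robot.state();R=Ro.from_quat(s["eef_rot"]).as_matrix();print("tool x deg",np.degrees(np.arctan2(R[1,0],R[0,0])))
print("shift tool mm",R.T@(np.array([c[0],c[1],207])-s["tcp_pos"]))
E
```

```text
[580.49991436 -64.10119861 236.        ] [541.18401182 -43.18246707 236.        ] [560.84196309 -53.64183284 236.        ] 44.53463284014874 bar deg -28.016011626082946
tool x deg -27.034141091049374
shift tool mm [ 6.71969821  9.96796    95.94664195]
```

Bar length 44.5 mm against 46 given, at (561,-54), -28°: consistent. I descend with the fingers open, then close.

Request:
servo_tool --pt "0.055 0.083 0 0.03 0" --pt "0.055 0.083 0.2 0.03 0" --pt "0.055 0.083 0.4 0.03 0" --pt "0.055 0.083 0.6 0.03 0" --pt "0.055 0.083 0.8 0.03 0" --pt "0.055 0.083 0.8 0.03 0" --pt "0.055 0.083 0.8 0.03 0"

```text
t: 2.62
tcp_pos: [560.4, -53.1, 207.1]
eef_rot: [0.971, -0.24, -0.001, 0.001]
wrist_force: [0.0, 0.3, 0.5]
opening: 87.6
```

```bash
python3 - <<'E'
from h import *
s=robot.state();print(s["t"],s["tcp_pos"],s["wrist_force"],s["wrist_torque"])
im=robot.get_image("scene");im2=robot.get_image("wrist")
a=cv2.resize(im["color"][110:270,190:370],(450,400));b=cv2.resize(im2["color"][170:350,180:400],(350,400))
cv2.imwrite("pics/g1.png",np.hstack([a,b]))
E
```

```text
2.6167 [560.43454403 -53.07225369 207.13704623] [0.00454908 0.2886218  0.5082307 ] [-0.01541682 -0.03764059 -0.01484015]
```

View pics/g1.png

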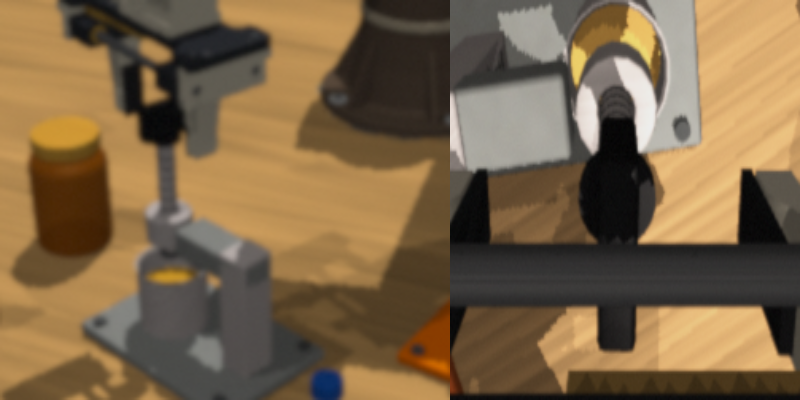

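The knob sits midway between the fingers (617 against 613 in the right panel). I close on it.

Request:
servo_tool --pt "0 0 0 0 0.9" --pt "0 0 0 0 1" --pt "0 0 0 0 1" --pt "0 0 0 0 1" --pt "0 0 0 0 1" --pt "0 0 0 0 1" --pt "0 0 0 0 1" --pt "0 0 0 0 1" --squeeze 40

```text
t: 3.38
tcp_pos: [561.0, -53.5, 207.4]
eef_rot: [0.971, -0.241, -0.0, 0.0]
wrist_force: [-0.0, 0.2, 0.2]
opening: 39.8
```

Request:
servo_tool --pt "0 0 0 0 1" --pt "0 0 0 0 1" --pt "0 0 0 0 1" --pt "0 0 0 0 1"

```text
t: 3.72
tcp_pos: [561.0, -53.5, 207.3]
eef_rot: [0.971, -0.241, -0.0, 0.0]
wrist_force: [-0.5, -0.6, 0.5]
opening: 13.2
```

Request:
servo_tool --pt "0 0 0 0 1" --pt "0 0 0 0 1" --pt "0 0 0 0 1" --pt "0 0 0 0 1"

```text
t: 4.05
tcp_pos: [560.9, -53.8, 207.4]
eef_rot: [0.971, -0.241, -0.0, 0.0]
wrist_force: [-0.3, -3.1, 0.7]
opening: 11.4
```

Request:
servo_tool --pt "0 0 0.02 0 1" --pt "0 0 0.04 0 1" --pt "0 0 0.06 0 1" --pt "0 0 0.08 0 1" --pt "0 0 0.08 0 1" --pt "0 0 0.08 0 1" --pt "0 0 0.08 0 1"

```text
t: 4.63
tcp_pos: [560.9, -53.8, 197.6]
eef_rot: [0.971, -0.241, -0.0, 0.0]
wrist_force: [-1.9, -3.9, 1.9]
opening: 11.8
```

Gripped (11.4 mm), and the slide follows with the spring's force of about 2 N. I go down to 28 mm travel, then in small steps.

Request:
servo_tool --pt "0 0 0.03 0 1" --pt "0 0 0.06 0 1" --pt "0 0 0.09 0 1" --pt "0 0 0.12 0 1" --pt "0 0 0.15 0 1" --pt "0 0 0.15 0 1" --pt "0 0 0.15 0 1" --pt "0 0 0.15 0 1"

```text
t: 5.3
tcp_pos: [560.9, -53.8, 179.6]
eef_rot: [0.971, -0.241, -0.0, 0.0]
wrist_force: [-0.5, -5.2, 1.6]
opening: 11.9
```

Request:
servo_tool --pt "0 0 0.01 0 1" --pt "0 0 0.02 0 1" --pt "0 0 0.02 0 1" --pt "0 0 0.02 0 1" --pt "0 0 0.02 0 1"

```text
t: 5.72
tcp_pos: [560.9, -53.8, 177.3]
eef_rot: [0.971, -0.241, -0.0, 0.0]
wrist_force: [-1.6, -5.3, 2.1]
opening: 12.0
```

```bash
python3 -c "
from h import *
s=robot.state();print(s['tcp_pos'],s['wrist_force'],s['wrist_torque'],s['opening'])"
```

```text
[560.92160443 -53.76289332 177.28010671] [-1.64253296 -5.33549387  2.09233058] [-1.89985026e+00  4.92658922e-01  5.54692220e-04] 12.032630721031694
```

No touch yet. There is some side force along tool y, so I trim 0.6 mm that way, then take feel steps of 0.9 mm.

Request:
servo_tool --pt "0 0.005 0.004 0 1" --pt "0 0.005 0.0075 0 1" --pt "0 0.005 0.0075 0 1" --pt "0 0.005 0.0075 0 1"

```text
t: 6.05
tcp_pos: [560.9, -53.9, 176.5]
eef_rot: [0.971, -0.241, 0.0, -0.0]
wrist_force: [0.4, -2.1, 2.4]
opening: 12.0
```

Request:
servo_tool --pt "0 0 0.004 0 1" --pt "0 0 0.0075 0 1" --pt "0 0 0.0075 0 1" --pt "0 0 0.0075 0 1"

```text
t: 6.38
tcp_pos: [560.9, -53.9, 175.6]
eef_rot: [0.971, -0.241, 0.0, -0.0]
wrist_force: [0.4, -1.9, 2.8]
opening: 11.7
```

Request:
servo_tool --pt "0 0 0.004 0 1" --pt "0 0 0.0075 0 1" --pt "0 0 0.0075 0 1" --pt "0 0 0.0075 0 1"

```text
t: 6.72
tcp_pos: [560.8, -53.9, 174.6]
eef_rot: [0.971, -0.241, 0.0, -0.0]
wrist_force: [0.6, -1.0, 1.8]
opening: 11.7
```

Request:
servo_tool --pt "0 0 0.004 0 1" --pt "0 0 0.008 0 1" --pt "0 0 0.008 0 1" --pt "0 0 0.008 0 1"

```text
t: 7.05
tcp_pos: [560.8, -53.9, 173.7]
eef_rot: [0.971, -0.241, 0.0, -0.0]
wrist_force: [0.8, -0.5, 1.4]
opening: 11.6
```

Request:
servo_tool --pt "0 0 0.004 0 1" --pt "0 0 0.008 0 1" --pt "0 0 0.008 0 1" --pt "0 0 0.008 0 1"

```text
t: 7.38
tcp_pos: [560.9, -53.9, 172.9]
eef_rot: [0.971, -0.241, 0.0, -0.0]
wrist_force: [0.4, -0.2, 2.9]
opening: 11.6
```

Request:
servo_tool --pt "0 0 0.004 0 1" --pt "0 0 0.008 0 1" --pt "0 0 0.008 0 1" --pt "0 0 0.008 0 1"

```text
t: 7.72
tcp_pos: [560.9, -54.0, 172.1]
eef_rot: [0.971, -0.241, 0.0, -0.0]
wrist_force: [-0.6, -0.4, 4.6]
opening: 11.4
```

Request:
servo_tool --pt "0 0 0 0 1" --pt "0 0 0 0 1"

```text
t: 7.88
tcp_pos: [560.9, -54.0, 172.1]
eef_rot: [0.971, -0.241, 0.0, -0.0]
wrist_force: [-0.8, 0.1, 4.4]
opening: 11.6
```

Request:
servo_tool --pt "0 0 0 0 1" --pt "0 0 0 0 1"

```text
t: 8.05
tcp_pos: [560.9, -54.0, 172.1]
eef_rot: [0.971, -0.241, 0.0, -0.0]
wrist_force: [-0.5, 0.6, 5.9]
opening: 11.8
```

Request:
servo_tool --pt "0 0 0.004 0 1" --pt "0 0 0.004 0 1" --pt "0 0 0.004 0 1"

```text
t: 8.3
tcp_pos: [560.9, -53.9, 171.8]
eef_rot: [0.971, -0.241, 0.0, -0.0]
wrist_force: [-1.3, -0.3, 6.5]
opening: 11.6
```

Request:
servo_tool --pt "0 0 0 0 1" --pt "0 0 0 0 1"

```text
t: 8.47
tcp_pos: [560.9, -54.0, 171.8]
eef_rot: [0.971, -0.241, 0.0, -0.0]
wrist_force: [-0.7, 0.5, 6.2]
opening: 11.7
```

Contact is at TCP z of about 173.0 (free force about 2.3 N; 5.0 N at 172.1; 6.3 N at 171.8, so about 3–4 N per mm as expected). The foot bears about 4 N now. I lower 0.3 mm more for 5 N, then turn clockwise (+yaw).

Request:
servo_tool --pt "0 0 0.003 0 1" --pt "0 0 0.003 0 1" --pt "0 0 0.003 0 1"

```text
t: 8.72
tcp_pos: [560.9, -54.0, 171.5]
eef_rot: [0.971, -0.241, 0.0, -0.0]
wrist_force: [-1.1, 0.7, 7.5]
opening: 12.1
```

Request:
servo_tool --pt "0 0 0 0 1" --pt "0 0 0 0 1"

```text
t: 8.88
tcp_pos: [560.9, -54.0, 171.5]
eef_rot: [0.971, -0.241, 0.0, -0.0]
wrist_force: [-2.2, 0.3, 7.8]
opening: 11.7
```

Request:
servo_tool --pt "0 0 0 0.08 1" --pt "0 0 0 0.16 1" --pt "0 0 0 0.16 1" --pt "0 0 0 0.16 1"

```text
t: 9.22
tcp_pos: [560.9, -54.0, 171.5]
eef_rot: [0.96, -0.281, 0.0, -0.0]
wrist_force: [-1.0, 0.6, 7.1]
opening: 11.8
```

```bash
python3 -c "
from h import *
s=robot.state();print(s['tcp_pos'],s['wrist_force'],s['wrist_torque'],s['opening'],s['q'])"
```

```text
[560.86631008 -54.02797784 171.50467494] [-1.02702621  0.5653344   7.09815506] [ 0.17163347  0.54865009 -0.05758822] 11.765027205599571 [ 2.51426532e-01  2.19216856e-01 -3.16102992e-01  1.99617150e-04
 -1.03495043e+00  7.48877831e-01]
```

The foot bears about 5 N and the knob turns freely. I keep turning and watch the force and the torque.

Request:
servo_tool --pt "0 0 0 0.1 1" --pt "0 0 0 0.2 1" --pt "0 0 0 0.3 1" --pt "0 0 0 0.4 1" --pt "0 0 0 0.5 1" --pt "0 0 0 0.6 1" --pt "0 0 0 0.6 1" --pt "0 0 0 0.6 1"

```text
t: 9.88
tcp_pos: [560.7, -54.2, 171.5]
eef_rot: [0.904, -0.428, 0.0, 0.0]
wrist_force: [-2.3, -0.0, 7.5]
opening: 11.9
```

```bash
python3 -c "
from h import *
s=robot.state();print(s['tcp_pos'],s['wrist_force'],s['wrist_torque'],s['opening'],s['q'])"
```

```text
[560.69767315 -54.19845194 171.46718136] [-2.26742537 -0.03800536  7.54470647] [-1.11401620e-01  7.68448887e-01  4.47185683e-04] 11.922617392194908 [ 2.51325317e-01  2.19230529e-01 -3.16267287e-01  4.13572524e-04
 -1.03523063e+00  4.34692782e-01]
```

Request:
servo_tool --pt "0 0 0 0.1 1" --pt "0 0 0 0.2 1" --pt "0 0 0 0.3 1" --pt "0 0 0 0.4 1" --pt "0 0 0 0.5 1" --pt "0 0 0 0.5 1"

```text
t: 10.38
tcp_pos: [560.6, -54.3, 171.5]
eef_rot: [0.839, -0.543, 0.0, 0.0]
wrist_force: [-2.3, -0.6, 7.8]
opening: 11.6
```

```bash
python3 -c "
from h import *
s=robot.state();print(s['tcp_pos'],s['wrist_force'],s['wrist_torque'],s['opening'],s['q'])
im2=robot.get_image('wrist')
cv2.imwrite('pics/g2.png',cv2.resize(im2['color'][120:360,150:430],(700,600)))
"
```

```text
[560.57048535 -54.25025237 171.50290087] [-2.34630123 -0.63505662  7.75372853] [-0.19040507  1.00851526  0.07172345] 11.592380700426522 [ 2.51346920e-01  2.19151318e-01 -3.16321074e-01  5.05722101e-04
 -1.03554371e+00  1.70016539e-01]
```

View pics/g2.png

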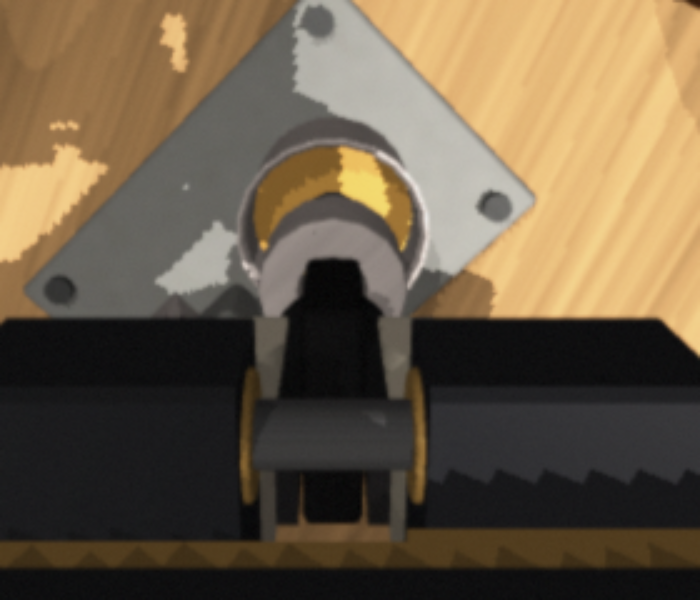

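The bar is still aligned with the fingers, so the knob follows the turn (37.9° so far, force steady). On to the stop.

Request:
servo_tool --pt "0 0 0 0.1 1" --pt "0 0 0 0.2 1" --pt "0 0 0 0.3 1" --pt "0 0 0 0.4 1" --pt "0 0 0 0.4 1"

```text
t: 10.85
tcp_pos: [560.5, -54.3, 171.5]
eef_rot: [0.778, -0.628, 0.0, 0.0]
wrist_force: [-2.1, -0.8, 7.4]
opening: 11.9
```

```bash
python3 -c "
from h import *
s=robot.state();print(s['tcp_pos'],s['wrist_force'],s['wrist_torque'],s['opening'],s['q'],s['effort'][5])"
```

```text
[560.52232806 -54.30692988 171.51732394] [-2.06093889 -0.76242372  7.40551911] [-0.32323638  0.97436726  0.00558101] 11.891647191415723 [ 2.51317474e-01  2.19110795e-01 -3.16373543e-01  5.89770464e-04
 -1.03562884e+00 -3.95049850e-02] -0.8737443946301937
```

Request:
servo_tool --pt "0 0 0 0.07 1" --pt "0 0 0 0.13 1" --pt "0 0 0 0.13 1" --pt "0 0 0 0.13 1"

```text
t: 11.18
tcp_pos: [560.4, -54.3, 171.5]
eef_rot: [0.757, -0.653, -0.0, 0.0]
wrist_force: [-2.3, -0.3, 8.4]
opening: 11.8
```

```bash
python3 -c "
from h import *
s=robot.state();print(s['tcp_pos'],s['wrist_force'],s['wrist_torque'],s['opening'],s['q'],s['effort'][5])"
```

```text
[560.37097956 -54.31301629 171.48646268] [-2.31811226 -0.34837314  8.40729719] [-0.11722527  1.21582967 -0.01172635] 11.753398679909186 [ 2.51318756e-01  2.19090436e-01 -3.16438513e-01  4.94136119e-04
 -1.03589235e+00 -1.04485916e-01] -0.13156247790902853
```

Request:
servo_tool --pt "0 0 0 0.07 1" --pt "0 0 0 0.1 1" --pt "0 0 0 0.1 1" --pt "0 0 0 0.1 1"

```text
t: 11.52
tcp_pos: [560.4, -54.3, 171.5]
eef_rot: [0.74, -0.673, 0.0, 0.0]
wrist_force: [-2.5, 0.1, 7.8]
opening: 11.8
```

```bash
python3 -c "
from h import *
s=robot.state();e=s['eef_rot'];print(np.degrees(2*np.arctan2(e[1],e[0])),s['tcp_pos'],s['wrist_force'],s['wrist_torque'],s['opening'],s['effort'][5])"
```

```text
-84.5467299911158 [560.40521134 -54.2978891  171.514175  ] [-2.50048179  0.07973992  7.78974285] [-0.21404688  1.21486786  0.26656951] 11.792339153973169 -0.24788972921669483
```

Request:
servo_tool --pt "0 0 0 0.07 1" --pt "0 0 0 0.1 1" --pt "0 0 0 0.1 1" --pt "0 0 0 0.1 1"

```text
t: 11.85
tcp_pos: [560.4, -54.3, 171.5]
eef_rot: [0.723, -0.691, 0.0, 0.001]
wrist_force: [-3.3, -0.6, 8.1]
opening: 12.4
```

```bash
python3 -c "
from h import *
s=robot.state();e=s['eef_rot'];print(np.degrees(2*np.arctan2(e[1],e[0])),s['tcp_pos'],s['wrist_force'],s['wrist_torque'],s['opening'],s['effort'][5])
im2=robot.get_image('wrist');im=robot.get_image('scene')
cv2.imwrite('pics/g3.png',np.hstack([cv2.resize(im2['color'][60:360,150:450],(400,400)),cv2.resize(im['color'][130:280,190:340],(400,400))]))"
```

```text
-87.47234931337228 [560.42283567 -54.27087972 171.4989815 ] [-3.31005206 -0.57630104  8.05374991] [-0.12506785  1.09467319  0.93035689] 12.410312752644419 -0.9643981978297234
```

View pics/g3.png

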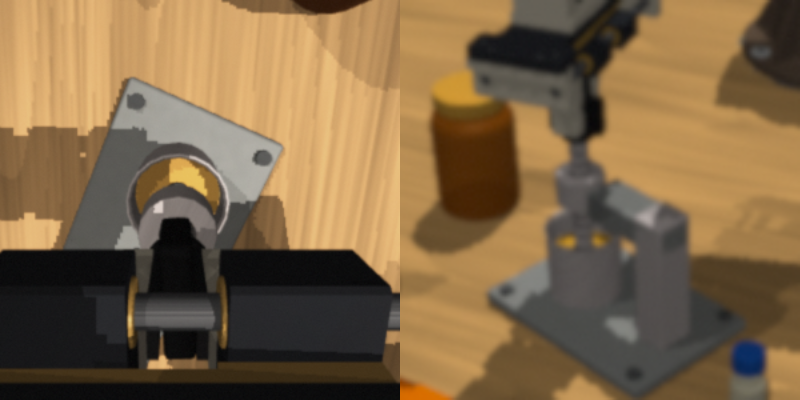

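The torque rose to 0.93 N m and the pads began to twist (opening +0.6), so the stop is reached after 59.6°. The force is still about 8 N at the wrist (about 5 N on the foot). I ease the twist a little, open, and rise.

Request:
servo_tool --pt "0 0 0 -0.05 1" --pt "0 0 0 -0.05 1"

```text
t: 12.12
tcp_pos: [560.4, -54.3, 171.5]
eef_rot: [0.732, -0.681, 0.0, 0.0]
wrist_force: [-2.7, -1.3, 8.4]
opening: 11.7
```

Request:
servo_tool --pt "0 0 0 0 0.8" --pt "0 0 0 0 0.7" --pt "0 0 0 0 0.5" --pt "0 0 0 0 0.3" --pt "0 0 0 0 0" --pt "0 0 0 0 0" --pt "0 0 0 0 0" --pt "0 0 0 0 0" --pt "0 0 0 0 0" --pt "0 0 0 0 0"

```text
t: 12.95
tcp_pos: [560.7, -54.0, 171.0]
eef_rot: [0.731, -0.682, -0.0, 0.0]
wrist_force: [-0.9, 0.1, -0.1]
opening: 71.8
```

```bash
python3 -c "
from h import *
s=robot.state();print(s['tcp_pos'],s['wrist_force'],s['opening'])
im2=robot.get_image('wrist');im=robot.get_image('scene')
cv2.imwrite('pics/g4.png',np.hstack([cv2.resize(im2['color'][60:360,130:430],(400,400)),cv2.resize(im['color'][130:280,190:340],(400,400))]))"
```

```text
[560.74468365 -54.02543616 170.95109894] [-0.9336594   0.13452449 -0.07146739] 71.80874180830943
```

View pics/g4.png

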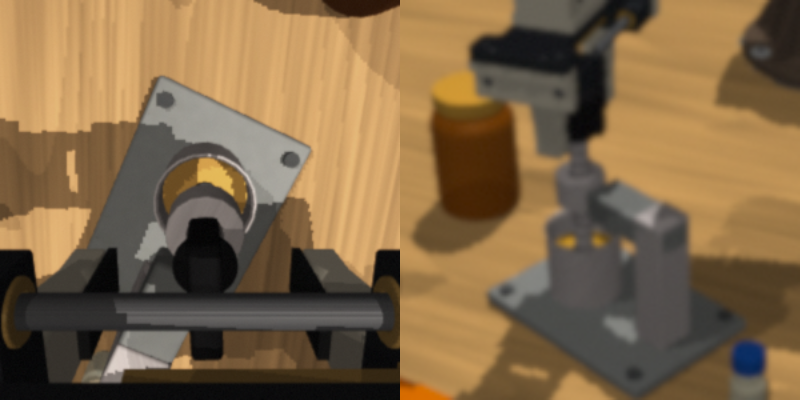

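The knob stayed down and the fingers are clear of it. I rise straight up and check the knob's height.

Request:
servo_tool --pt "0 0 0 0 0" --pt "0 0 -0.15 0 0" --pt "0 0 -0.35 0 0" --pt "0 0 -0.6 0 0" --pt "0 0 -0.85 0 0" --pt "0 0 -1 0 0" --pt "0 0 -1 0 0" --pt "0 0 -1 0 0"

```text
t: 13.72
tcp_pos: [561.2, -53.9, 292.2]
eef_rot: [0.731, -0.682, 0.001, -0.001]
wrist_force: [0.4, -0.9, 0.1]
opening: 87.8
```

```bash
python3 -c "
from h import *
s=robot.state();print(s['t'],s['tcp_pos'],s['wrist_force'])
im2=robot.get_image('wrist');im=robot.get_image('scene')
print('bar top centre expected px scene',proj(im,[561,-54,200.5]),'wrist',proj(im2,[561,-54,200.5]))
cv2.imwrite('pics/g5.png',np.hstack([cv2.resize(im2['color'][60:360,130:430],(400,400)),cv2.resize(im['color'][130:280,190:340],(400,400))]))"
```

```text
13.7167 [561.18086537 -53.8654242  292.15943625] [ 0.38984591 -0.85822436  0.11346829]
bar top centre expected px scene [np.float64(255.48581130895974), np.float64(164.3452219948412)] wrist [np.float64(284.35559213423323), np.float64(213.78220519754538)]
```

View pics/g5.png

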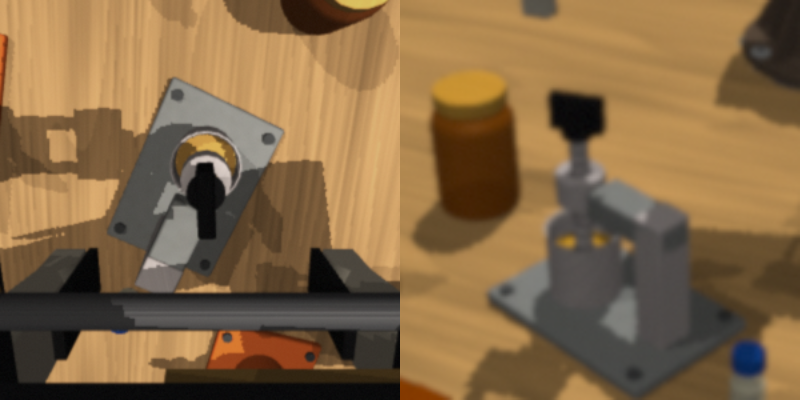

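The checks agree. The knob top is at scene pixel (256,166) against (255,164) expected for the locked height. The bar is turned about 67° (about 1.1 rad) from the plate's x, which is the stop. The bystanders are untouched and the wrist is free, so I hand the job in.

```bash
python3 -c "
from h import *
print(robot.finish_job())"
```

```text
the job is handed in; nothing more can be done
None
```

The probe is locked down with its foot bearing about 5 N on the wax, and the job is handed in. The robot's clock stood at about 14 s of the 58 s allowed.

- **Touch:** I gripped the grey gauge's knob and felt the wax at about 34 mm of travel, which puts the wax top roughly 51 mm above the bench. I then lowered about 1.5 mm further. The wrist read 7.5–8 N, of which about 2.5 N is the return spring. The highest wrist reading I saw was 8.4 N, well under the 14 N limit.
- **Lock:** I turned the knob 59.6° clockwise until the torque jumped to about 0.9 N m and the fingers began to twist on the bar, which I took as the stop. I eased the twist by 1.5°, opened the fingers and rose straight up.
- **Last checks:** The knob stayed down, within about 2 pixels of where the locked height should put it in the scene picture. The bar stands about 67° (about 1.17 rad) from the base plate's x axis by a rough pixel estimate, in keeping with the 1.1 rad stop. The wrist force is about zero, and the arm never came near the jar or bottles.
- **Less certain:** The force on the foot after release could not be measured directly. As the fingers let go, the arm settled 0.5 mm lower. If the slide moved down with it, which the lock should have prevented, the foot would bear about 1.5 N more.

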